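# Find the loose vise bolt and hold its cap open

### The job

The vise rocks because one of the three capped bolts in the row along its foot is loose: press down on the bolt heads with the fingertips, one after another, to find the one that gives way. Then take that bolt's hinged cap by its tab, lift it open to about 60 degrees, and finish while still holding it up in the gripper so that a wrench can be put on the bolt. Leave the other two caps shut, and do not shift the pinecone weights, the leaf bob or the mallet.

Things in the scene. Friction and masses are not known exactly. Their poses are not given: they have to be found in the camera images.
- vise: small cast-iron bench vise on a dark foot plate 236 x 270 x 12 mm, fixed on the bench. Origin: bench level, directly under the middle of the row of three bolts. x points from the bolts towards the vise jaws (away from the robot), y along the row of bolts, z up. Vise body and jaws begin 75 mm beyond the row, 105 mm tall; the plate's front edge is 36 mm before the row.
- station_a: bolt station a: a grey fixed block 64 x 54 x 16 mm on the foot plate, carrying one steel hexagon bolt and its hinged cap; the three stations stand 90 mm apart in a row and look alike. The letter does not tell the place in the row. Origin: underside of the block, 12 mm above the bench; axes as the vise's
- head_a (a point): centre of the top of bolt a's hexagon head (24 mm across flats, 18 mm tall), 50 mm above the bench; the head stands up 16 mm above the cap through the cap's 34 mm square window
- bolt_a (a joint): how far bolt a is pressed down, m. A loose bolt sinks 7 mm, to its stop, under about 3 N and stays down; a tight one gives about 1 mm under 25 N. All start at 0: only pressing a head straight down tells
- hinge_a (a point): middle of the hinge axis of cap a, 30 mm beyond the bolt's centre (towards the jaws), 31 mm above the bench; the axis runs along the vise's y
- tab_a (a point): grip point on the tab of cap a, moving with it: a brass bar 12 mm wide (along the vise's y), 14 mm high, reaching 53 mm out from the cap's free edge towards the robot. The point is mid-bar, 17 mm from its end, 96 mm from the hinge axis, 35 mm above the open bench when shut. Pinch it from above, fingers on its two sides; it turns between the pads as the cap swings
- cap_a (a joint): swing of cap a (brass frame 58 x 52 x 6 mm lying around the bolt head), rad: 0 shut (flat), growing as the tab is lifted up and over towards the jaws, stop at 1.4. Mass about 150 g; it falls shut by itself when let go
- station_b: bolt station b: a grey fixed block 64 x 54 x 16 mm on the foot plate, carrying one steel hexagon bolt and its hinged cap; the three stations stand 90 mm apart in a row and look alike. The letter does not tell the place in the row. Origin: underside of the block, 12 mm above the bench; axes as the vise's
- head_b (a point): centre of the top of bolt b's hexagon head (24 mm across flats, 18 mm tall), 50 mm above the bench; the head stands up 16 mm above the cap through the cap's 34 mm square window
- bolt_b (a joint): how far bolt b is pressed down, m. A loose bolt sinks 7 mm, to its stop, under about 3 N and stays down; a tight one gives about 1 mm under 25 N. All start at 0: only pressing a head straight down tells
- hinge_b (a point): middle of the hinge axis of cap b, 30 mm beyond the bolt's centre (towards the jaws), 31 mm above the bench; the axis runs along the vise's y
- tab_b (a point): grip point on the tab of cap b, moving with it: a brass bar 12 mm wide (along the vise's y), 14 mm high, reaching 53 mm out from the cap's free edge towards the robot. The point is mid-bar, 17 mm from its end, 96 mm from the hinge axis, 35 mm above the open bench when shut. Pinch it from above, fingers on its two sides; it turns between the pads as the cap swings
- cap_b (a joint): swing of cap b (brass frame 58 x 52 x 6 mm lying around the bolt head), rad: 0 shut (flat), growing as the tab is lifted up and over towards the jaws, stop at 1.4. Mass about 150 g; it falls shut by itself when let go
- station_c: bolt station c: a grey fixed block 64 x 54 x 16 mm on the foot plate, carrying one steel hexagon bolt and its hinged cap; the three stations stand 90 mm apart in a row and look alike. The letter does not tell the place in the row. Origin: underside of the block, 12 mm above the bench; axes as the vise's
- head_c (a point): centre of the top of bolt c's hexagon head (24 mm across flats, 18 mm tall), 50 mm above the bench; the head stands up 16 mm above the cap through the cap's 34 mm square window
- bolt_c (a joint): how far bolt c is pressed down, m. A loose bolt sinks 7 mm, to its stop, under about 3 N and stays down; a tight one gives about 1 mm under 25 N. All start at 0: only pressing a head straight down tells
- hinge_c (a point): middle of the hinge axis of cap c, 30 mm beyond the bolt's centre (towards the jaws), 31 mm above the bench; the axis runs along the vise's y
- tab_c (a point): grip point on the tab of cap c, moving with it: a brass bar 12 mm wide (along the vise's y), 14 mm high, reaching 53 mm out from the cap's free edge towards the robot. The point is mid-bar, 17 mm from its end, 96 mm from the hinge axis, 35 mm above the open bench when shut. Pinch it from above, fingers on its two sides; it turns between the pads as the cap swings
- cap_c (a joint): swing of cap c (brass frame 58 x 52 x 6 mm lying around the bolt head), rad: 0 shut (flat), growing as the tab is lifted up and over towards the jaws, stop at 1.4. Mass about 150 g; it falls shut by itself when let go
- pinecone_1: bystander: dull bronze pinecone clock weight standing upright, 96 mm tall, 50 mm across; origin at its underside
- pinecone_2: bystander: dull bronze pinecone clock weight standing upright, 96 mm tall, 50 mm across; origin at its underside
- leaf_bob: bystander: flat walnut leaf-shaped pendulum bob, 135 x 60 x 8 mm, lying; origin at the underside of its round part
- mallet: bystander: wooden mallet lying on its side, head 60 x 100 x 50 mm, 170 mm handle along its -x; origin under the head's centre

How it is judged (in metres and radians):
On the way:
1. the loose bolt has been pressed down by the fingers, all caps still shut (((value of joint bolt_a above 0.004 m and contact force between the fingers and station_a above 0.3 N) or (value of joint bolt_b above 0.004 m and contact force between the fingers and station_b above 0.3 N) or (value of joint bolt_c above 0.004 m and contact force between the fingers and station_c above 0.3 N)) and value of joint each of cap_a, cap_b, cap_c below 0.2 rad), for 0.04 s.
At the end, for the whole second after the job is handed in: the cap of the loose bolt (the one that sank more than 4 mm) is held still by the fingers, more than 0.8 rad (46 degrees) open; the other caps are shut (under 0.1 rad) and the bystanders are within 30 mm of where they were (((value of joint bolt_a above 0.004 m and value of joint cap_a above 0.8 rad and velocity of joint cap_a between -0.15 and 0.15 rad/s and contact force between the fingers and station_a above 0.2 N and value of joint each of cap_b, cap_c below 0.1 rad) or (value of joint bolt_b above 0.004 m and value of joint cap_b above 0.8 rad and velocity of joint cap_b between -0.15 and 0.15 rad/s and contact force between the fingers and station_b above 0.2 N and value of joint each of cap_a, cap_c below 0.1 rad) or (value of joint bolt_c above 0.004 m and value of joint cap_c above 0.8 rad and velocity of joint cap_c between -0.15 and 0.15 rad/s and contact force between the fingers and station_c above 0.2 N and value of joint each of cap_a, cap_b below 0.1 rad)) and distance of each of pinecone_1, pinecone_2, leaf_bob, mallet from where it was at the start of the episode below 0.03 m); the arm keeps its last pose, push and grip.
It fails at once if a cap is opened (over 0.3 rad) whose bolt has not been found loose (sunk over 4 mm) ((value of joint cap_a above 0.3 rad and value of joint bolt_a below 0.004 m) or (value of joint cap_b above 0.3 rad and value of joint bolt_b below 0.004 m) or (value of joint cap_c above 0.3 rad and value of joint bolt_c below 0.004 m)).
It fails at once if a bystander is shifted more than 30 mm (distance of any of pinecone_1, pinecone_2, leaf_bob, mallet from where it was at the start of the episode above 0.03 m).
It also fails if it takes over 42 s, if anything falls off the work surface, if the arm or the gripper's body presses on something with over 40 N, if the wrist force passes 120 N, or if a joint passes its speed limit or range.

### The arm

A 7-joint arm with a two-finger parallel gripper is mounted at the origin on the work surface. World frame = base frame: x ahead of the robot, y to its left, z up, the work surface at z = 0. Lengths are in m, angles in degrees, forces in N, time in s.
With the tool pointing down it reaches from about 0.35 to 0.9 m from the base axis. Payload 8.1 kg.
Tool frame: the origin (TCP) lies on the centre line of the jaws, within the pads' length; the fingertips stand 17 mm ahead of it and the grasp point (between the pads) lies 2 mm behind it (bot.tips_ahead is the distance from the TCP to the fingertips, in m); z points along the fingers, y is the direction in which the jaws open and shut (so a half turn about z gives the same grasp; the last joint's range is limited). The gripper opens to 85 mm and grips with 20 to 120 N. Pads are 22 mm wide; open, the fingers measure 114 mm over their backs; the gripper's body (76 mm by 85 mm) begins 54 mm behind the grasp point. The pads swing forward as they close: fully open they stand 13 mm farther back than shut.
Start: joints at [62.705, 24.895, 1.432, 90.138, -0.665, 64.973, -4.303], TCP at [0.228, -0.582, 0.248] pointing down, gripper open.
Joint ranges: [-149.89, 149.89], [-25.12, 119.58], [-72.63, 75.52], [4.76, 147.25], [-75.54, 255.54], [6.69, 114.76], [-157.13, 157.13]. Speed limits (degrees/s): [127.2, 127.2, 172.46, 172.46, 180, 180, 180].

### API

Orientations are given as a 3x3 rotation matrix whose columns are the frame's x, y, z axes.
In Python, from bench import bot gives the robot as it stands.
- The arm moves only by the tool drive_tool, never from a script. Its argument "commands" is a list of rows, each a list of 6 numbers: the shift along the tool's x, y, z in mm, then the turn, a rotation vector about the tool's x, y, z in rad. A call has 1 to 20 rows; each row shifts and turns the pose as measured when the row begins, along the tool's axes as they then stand; what a row does not reach is not made up. A row lasts 1/8 s, in which the tool goes at most 62.5 mm and 10.7 degrees, less where a joint would pass 70% of its speed; a pose out of reach is approached as far as the arm can. A call is refused whole if a number of a shift passes 62.5 or a number of a turn 0.188, either way. A call with a gripper value outside its range is refused whole. "gripper" is the opening, from 0 (shut) to 1 (fully open), set as the call begins (left out, the last holds). The fingers move at their own pace and stop on an object; "force" is the grip in N (left out, the last holds). Time passes only in rows, so rows that do not move let the fingers close. It gives the time, the measured TCP pose, the force and the opening at its end, in the units of the state.
- bot.get_obs(): the state, without advancing time (a new reading comes with each control period).
- bot.snapshot(name): name is "side" or "top" or "wrist"; returns the picture (420x560x3 uint8, blue, green, red); there is no depth.
- bot.camera_info(name): a dict with "mtx" (3x3 intrinsics, pixels), "pose" (4x4, takes a point from camera to world coordinates); the wrist camera has in their place "hand_eye" (4x4, takes a point from camera to tool coordinates, whose origin is the TCP and whose axes are the flange's). Camera axes: x right, y up, looking along -z (the intrinsics and any distortion apply to the point x, -y, -z); pixel columns grow to the right and rows downward; lengths in m; the calibration is good to about 2 mm. A picture is of the moment at which its call begins: read the wrist's pose just before it. camera_info takes no time and is no camera call.
- bot.hand_in(): hands the job in, once; it reports no verdict.
The state is a dict: "clock": time; "joints": joint angles; "qvel": joint speeds; "joint_torque": joint torques, N m; "tcp_pos": TCP position; "ee_rot": TCP orientation; "wrist_force": force on the tool from outside, world axes, zero at the start; "ft_torque": the same for the moment, N m; "grip_width": opening from 0.0 (shut) to 1.0 (fully open).
Only numpy, scipy, OpenCV 4.12 (cv2) and the standard library are available. Lean on these libraries where they do the work, as an engineer would, in place of code of your own. Each camera call takes 0.05 s, during which the arm holds its last target.

## Working session

There is one attempt and no reset: what is moved stays moved. The work goes in short steps, Python scripts to look and compute and a tool call to move; the robot and the scene stay as the last step left them, time stands still between calls to the robot, and variables do not carry over. Pictures are saved under pics/ and viewed, and the job is handed in when it is done.

Besides the shell and the picture viewer there is one more tool, called after "Call:" as name(argument=value, ...), one argument or row to a line, values as JSON. drive_tool: Moves the arm, as the interface text tells. Its arguments: {"type":"object","properties":{"commands":{"type":"array","items":{"type":"array","items":{"type":"number"}}},"gripper":{"type":"number"},"force":{"type":"number"}},"required":["commands"]}

```bash
mkdir -p pics; ls
python3 - <<'E'
from bench import bot
import cv2,numpy as np
np.set_printoptions(precision=4,suppress=True)
o=bot.get_obs();print(o)
for n in ("top","side"):
    cv2.imwrite(f"pics/{n}0.png",bot.snapshot(n)); print(n,bot.camera_info(n))
print(bot.camera_info("wrist"),bot.tips_ahead)
E
```

```text
pics
{'clock': 0.0, 'joints': array([62.7035, 24.9371,  1.4306, 90.1901, -0.6634, 64.9746, -4.301 ]), 'qvel': array([-0.0267, -0.0159,  0.0522,  0.0601, -0.02  , -0.0651,  0.0562]), 'joint_torque': array([  0.0013, -67.0475,   1.0252, -31.6212,   0.0153,   0.0126,
        -0.    ]), 'tcp_pos': array([ 0.228 , -0.5814,  0.2475]), 'ee_rot': array([[ 0.931 ,  0.3651, -0.0007],
       [ 0.3651, -0.9309,  0.0015],
       [-0.0002, -0.0016, -1.    ]]), 'wrist_force': array([ 0.6967,  0.8608, -0.1885]), 'ft_torque': array([-0.0028,  0.0421, -0.063 ]), 'grip_width': 1.0016753896235238}
top {'mtx': array([[416.2276,   0.    , 283.1446],
       [  0.    , 416.2276, 209.9731],
       [  0.    ,   0.    ,   1.    ]]), 'pose': array([[-0.022 ,  0.9949, -0.0988,  0.4614],
       [-0.9997, -0.0215,  0.0064,  0.1065],
       [ 0.0043,  0.0989,  0.9951,  1.1971],
       [ 0.    ,  0.    ,  0.    ,  1.    ]])}
side {'mtx': array([[451.4051,   0.    , 278.8944],
       [  0.    , 451.4051, 213.1361],
       [  0.    ,   0.    ,   1.    ]]), 'pose': array([[-0.9344,  0.2749, -0.2263,  0.3154],
       [-0.3556, -0.6882,  0.6323,  0.8539],
       [ 0.0181,  0.6714,  0.7409,  0.9138],
       [ 0.    ,  0.    ,  0.    ,  1.    ]])}
{'mtx': array([[309.6578,   0.    , 279.5776],
       [  0.    , 309.6578, 214.773 ],
       [  0.    ,   0.    ,   1.    ]]), 'hand_eye': array([[-0.0002,  0.9534,  0.3018,  0.0763],
       [ 1.    , -0.0002,  0.001 , -0.0003],
       [ 0.001 ,  0.3018, -0.9534, -0.1264],
       [ 0.    ,  0.    ,  0.    ,  1.    ]])} 0.017
```

View pics/top0.png

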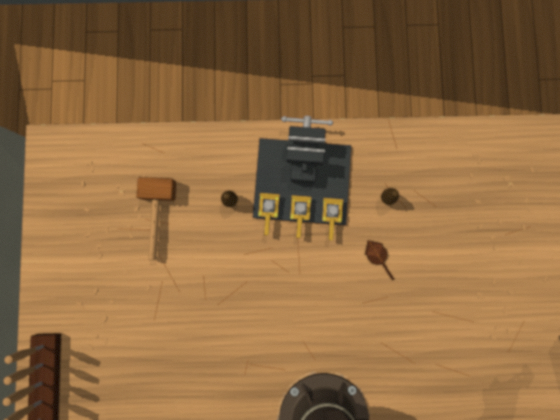

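View pics/side0.png

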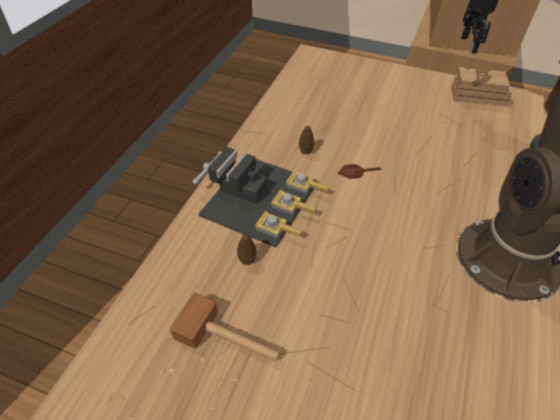

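Run:
```python
import cv2
a=cv2.imread("pics/top0.png")[120:260,210:410]; cv2.imwrite("pics/t0c.png",cv2.resize(a,None,fx=4,fy=4,interpolation=cv2.INTER_CUBIC))
a=cv2.imread("pics/side0.png")[140:280,190:390]; cv2.imwrite("pics/s0c.png",cv2.resize(a,None,fx=4,fy=4,interpolation=cv2.INTER_CUBIC))
```

```text
(no output)
```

View pics/t0c.png

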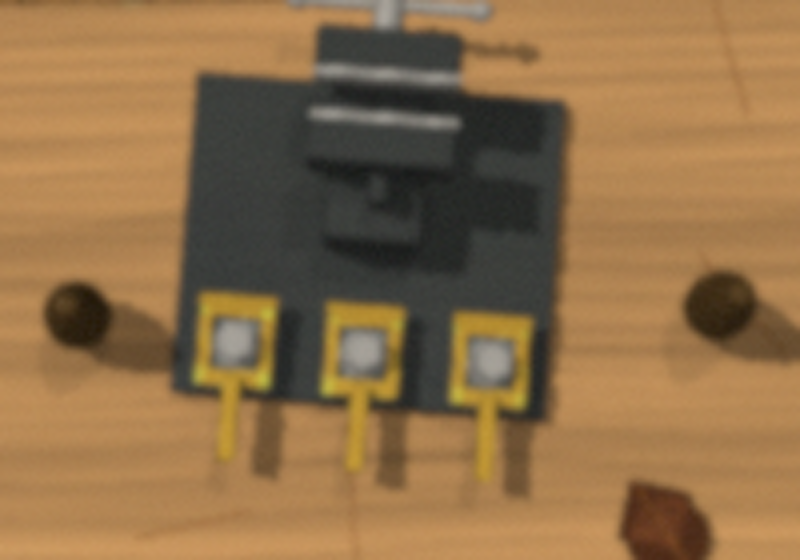

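View pics/s0c.png

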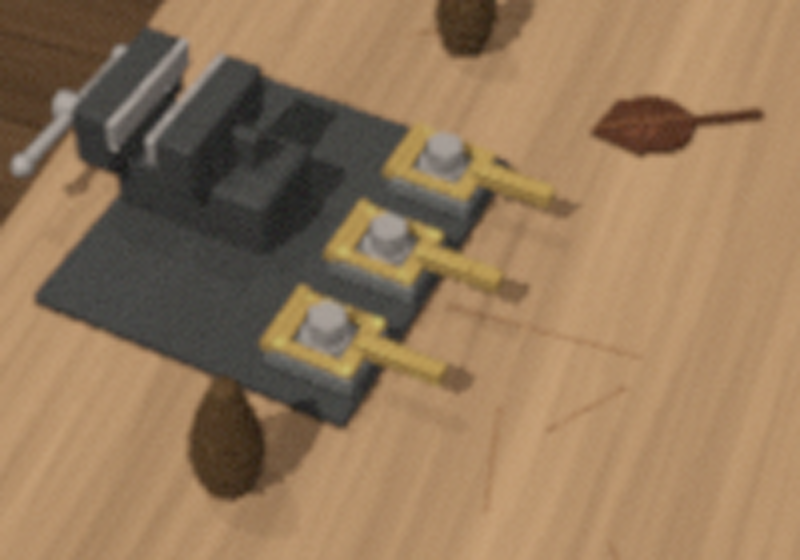

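```bash
cat > h.py <<'E'
import numpy as np,cv2
np.set_printoptions(precision=4,suppress=True)
from bench import bot
def ray(cam,uv,z,pose=None):
    c=bot.camera_info(cam);K=c['mtx'];P=c['pose'] if pose is None else pose
    d=np.linalg.inv(K)@[uv[0],uv[1],1];d=P[:3,:3]@[d[0],-d[1],-d[2]]
    o=P[:3,3];return o+d*(z-o[2])/d[2]
def proj(cam,p,pose=None):
    c=bot.camera_info(cam);P=c['pose'] if pose is None else pose
    q=P[:3,:3].T@(np.asarray(p)-P[:3,3]);q=c['mtx']@[q[0],-q[1],-q[2]];return q[:2]/q[2]
def wpose(o):
    T=np.eye(4);T[:3,:3]=o['ee_rot'];T[:3,3]=o['tcp_pos'];return T@bot.camera_info('wrist')['hand_eye']
E
python3 - <<'E'
from h import *
f=lambda p,ox,oy:((p[0]+.5)/4+ox-.5,(p[1]+.5)/4+oy-.5)
for p in [(237,341),(362,351),(492,361)]: print('T',ray('top',f(p,210,120),.05))
for p in [(226,458),(355,470),(485,481)]: print('Tend',ray('top',f(p,210,120),.042))
for p in [(329,312),(391,229),(447,147)]: print('S',ray('side',f(p,190,140),.05))
for p in [(77,314),(720,305)]: print('cone',ray('top',f(p,210,120),.08))
for p in [(174,390),(548,418),(196,74),(565,104)]: print('plate',ray('top',f(p,210,120),.012))
E
```

```text
T [0.5903 0.1383 0.05  ]
T [0.5815 0.0518 0.05  ]
T [ 0.5726 -0.038   0.05  ]
Tend [0.5098 0.1476 0.042 ]
Tend [0.4995 0.0585 0.042 ]
Tend [ 0.49   -0.0314  0.042 ]
S [0.5905 0.1378 0.05  ]
S [0.5791 0.0535 0.05  ]
S [ 0.5703 -0.0361  0.05  ]
cone [0.6076 0.2452 0.08  ]
cone [ 0.6044 -0.19    0.08  ]
plate [0.5604 0.1849 0.012 ]
plate [ 0.5345 -0.0814  0.012 ]
plate [0.7907 0.1655 0.012 ]
plate [ 0.7628 -0.1023  0.012 ]
```

```bash
cat >> h.py <<'E'
from scipy.spatial.transform import Rotation as R
YAW=np.radians(-5.6); VX=np.array([np.cos(YAW),np.sin(YAW),0]);VY=np.array([-VX[1],VX[0],0])
O=np.array([.5812,.0509,0])
def Rd(yaw=YAW,tilt=0):  # tool down
    x=np.array([np.cos(yaw),np.sin(yaw),0]);z=np.array([0,0,-1.]);return np.c_[x,np.cross(z,x),z]
def plan(pos,n,Rt=None):
    o=bot.get_obs();p=o['tcp_pos'].copy();r=o['ee_rot'].copy();Rt=Rd() if Rt is None else Rt
    w=R.from_matrix(r.T@Rt).as_rotvec();d=(np.asarray(pos)-p)/n
    for i in range(n):
        print(np.r_[np.round(r.T@d*1000,1),np.round(w/n,4)].tolist()); r=r@R.from_rotvec(w/n).as_matrix()
def loc(pos,Rt=None):
    o=bot.get_obs();Rt=Rd() if Rt is None else Rt
    print('t',o['clock'],'tcp',o['tcp_pos'],'F',o['wrist_force'],'g',o['grip_width'],'tool d mm',o['ee_rot'].T@(np.asarray(pos)-o['tcp_pos'])*1000,'turn',R.from_matrix(o['ee_rot'].T@Rt).as_rotvec())
E
python3 - <<'E'
from h import *
for k in (-1,0,1): print(k,O+k*.09*VY,'tab',O+k*.09*VY-.066*VX)
plan(O-.09*VY+[0,0,.12],12)
E
```

```text
-1 [ 0.5724 -0.0387  0.    ] tab [ 0.5067 -0.0322  0.    ]
0 [0.5812 0.0509 0.    ] tab [0.5155 0.0573 0.    ]
1 [0.59   0.1405 0.    ] tab [0.5243 0.1469 0.    ]
[43.2, -31.6, 10.7, -0.0001, 0.0, 0.0393]
[42.0, -33.3, 10.7, -0.0001, 0.0, 0.0393]
[40.6, -34.9, 10.7, -0.0001, 0.0, 0.0393]
[39.2, -36.5, 10.7, -0.0001, 0.0, 0.0393]
[37.8, -38.0, 10.7, -0.0001, 0.0, 0.0393]
[36.2, -39.5, 10.7, -0.0001, 0.0, 0.0393]
[34.7, -40.8, 10.7, -0.0001, 0.0, 0.0393]
[33.0, -42.2, 10.7, -0.0001, 0.0, 0.0393]
[31.3, -43.4, 10.7, -0.0001, 0.0, 0.0393]
[29.6, -44.6, 10.6, -0.0001, 0.0, 0.0393]
[27.8, -45.8, 10.6, -0.0001, 0.0, 0.0393]
[26.0, -46.8, 10.6, -0.0001, 0.0, 0.0393]
```

Call:
drive_tool(
  commands=[
    [43, -32, 3, 0, 0, 0.039],
    [42, -33, 3, 0, 0, 0.039],
    [41, -35, 3, 0, 0, 0.039],
    [39, -36, 3, 0, 0, 0.039],
    [38, -38, 3, 0, 0, 0.039],
    [36, -39, 3, 0, 0, 0.039],
    [35, -41, 3, 0, 0, 0.039],
    [33, -42, 3, 0, 0, 0.039],
    [31, -43, 5, 0, 0, 0.039],
    [30, -45, 5, 0, 0, 0.039],
    [28, -46, 10, 0, 0, 0.039],
    [26, -47, 10, 0, 0, 0.039],
  ],
  gripper=0,
  force=30,
)

```text
clock: 1.6
tcp_pos: [0.5836, -0.0293, 0.189]
ee_rot: [[0.993, -0.12, -0.004], [-0.12, -0.993, 0.001], [-0.004, -0.001, -1.0]]
wrist_force: [1.7, -0.5, -0.5]
grip_width: -0.003
```

Run:
```python
from h import *
o=bot.get_obs();im=bot.snapshot('wrist');cv2.imwrite('pics/w1.png',im)
loc(O-.09*VY+[0,0,.12])
P=wpose(o)
for k in (-1,0,1): print(k,proj('wrist',O+k*.09*VY+[0,0,.05],P),proj('wrist',O+k*.09*VY-.083*VX+[0,0,.042],P))
```

```text
t 1.65 tcp [ 0.5864 -0.0203  0.1877] F [ 2.6691  7.427  -0.1256] g -0.0003595679832195505 tool d mm [-11.5208  20.2557  67.6165] turn [-0.006   0.0039 -0.016 ]
-1 [291.5711 216.3523] [292.16   292.1693]
0 [191.8948 218.4281] [203.0157 293.844 ]
1 [ 92.7513 220.4928] [114.2976 295.5107]
```

View pics/w1.png

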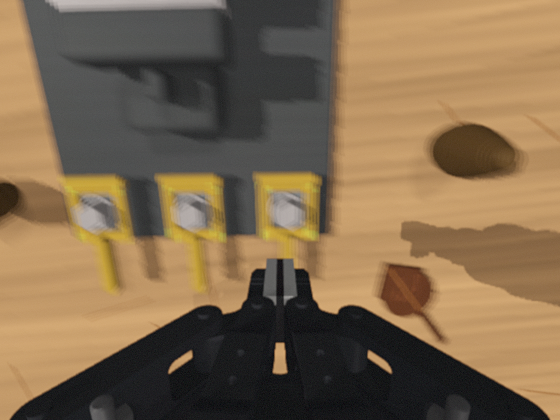

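Call:
drive_tool(
  commands=[
    [-12, 20, 20, 0, 0, -0.016],
    [0, 0, 10, 0, 0, 0],
    [0, 0, 0, 0, 0, 0],
  ],
)

```text
clock: 2.02
tcp_pos: [0.5724, -0.0356, 0.1558]
ee_rot: [[0.996, -0.093, -0.005], [-0.093, -0.996, 0.008], [-0.005, -0.007, -1.0]]
wrist_force: [-0.6, -0.5, -0.4]
grip_width: 0.004
```

Run:
```python
from h import *
o=bot.get_obs();im=bot.snapshot('wrist');cv2.imwrite('pics/w2.png',cv2.resize(im[130:330,60:340],None,fx=2.8,fy=2.8,interpolation=cv2.INTER_CUBIC))
loc(O-.09*VY+[0,0,.12])
P=wpose(o)
for k in (-1,0,1): print(k,proj('wrist',O+k*.09*VY+[0,0,.05],P),proj('wrist',O+k*.09*VY-.083*VX+[0,0,.042],P))
```

```text
t 2.075 tcp [ 0.5726 -0.0359  0.1562] F [-1.1098  0.0053  0.3814] g -0.00028948548605880033 tool d mm [ 0.2751  3.0346 36.1664] turn [-0.0069  0.0049  0.0048]
-1 [284.624  217.0144] [283.6403 302.2322]
0 [170.6828 216.1923] [183.2939 301.3347]
1 [ 57.2671 215.374 ] [ 83.3552 300.4409]
```

View pics/w2.png

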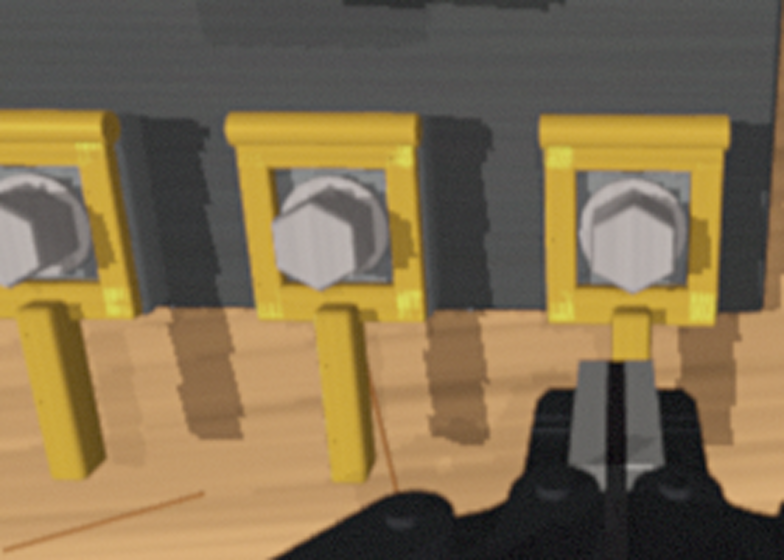

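Call:
drive_tool(
  commands=[
    [-0.5, 3.5, 30, -0.007, 0.005, 0.004],
    [0, 0, 30, 0, 0, 0],
    [0, 0, 10, 0, 0, 0],
    [0, 0, 0, 0, 0, 0],
  ],
)

```text
clock: 2.58
tcp_pos: [0.5753, -0.0397, 0.0885]
ee_rot: [[0.995, -0.099, 0.007], [-0.099, -0.995, -0.0], [0.007, -0.001, -1.0]]
wrist_force: [-1.1, -0.4, 0.9]
grip_width: -0.003
```

Run:
```python
from h import *
loc(O-.09*VY+[0,0,.067])
```

```text
t 2.575 tcp [ 0.5753 -0.0397  0.0885] F [-1.0526 -0.3663  0.9142] g -0.002604702240947024 tool d mm [-3.1195 -0.6876 21.4892] turn [-0.0005 -0.0072 -0.0017]
```

Call:
drive_tool(
  commands=[
    [-3, -0.5, 14, 0, -0.007, 0],
    [0, 0, 2, 0, 0, 0],
    [0, 0, 0, 0, 0, 0],
  ],
)

```text
clock: 2.95
tcp_pos: [0.5738, -0.0388, 0.0737]
ee_rot: [[0.995, -0.1, 0.003], [-0.1, -0.995, 0.001], [0.003, -0.001, -1.0]]
wrist_force: [-0.4, 0.2, 1.4]
grip_width: -0.0
```

Call:
drive_tool(
  commands=[
    [0, 0, 3, 0, 0, 0],
    [0, 0, 2, 0, 0, 0],
  ],
)

```text
clock: 3.2
tcp_pos: [0.5742, -0.0388, 0.069]
ee_rot: [[0.995, -0.1, 0.004], [-0.1, -0.995, 0.001], [0.004, -0.001, -1.0]]
wrist_force: [0.6, 0.1, 0.3]
grip_width: -0.0
```

Call:
drive_tool(
  commands=[
    [0, 0, 2, 0, 0, 0],
  ],
)

```text
clock: 3.32
tcp_pos: [0.5743, -0.0389, 0.067]
ee_rot: [[0.995, -0.1, 0.004], [-0.1, -0.995, 0.001], [0.004, -0.001, -1.0]]
wrist_force: [-0.5, -0.2, 2.9]
grip_width: -0.002
```

Near the expected contact height of 0.067.

Call:
drive_tool(
  commands=[
    [0, 0, 2, 0, 0, 0],
  ],
)

```text
clock: 3.45
tcp_pos: [0.5744, -0.0388, 0.0651]
ee_rot: [[0.995, -0.1, 0.005], [-0.1, -0.995, 0.001], [0.005, -0.001, -1.0]]
wrist_force: [-0.1, 0.2, 3.7]
grip_width: -0.0
```

Call:
drive_tool(
  commands=[
    [0, 0, 2, 0, 0, 0],
  ],
)

```text
clock: 3.58
tcp_pos: [0.5744, -0.0388, 0.063]
ee_rot: [[0.995, -0.1, 0.005], [-0.1, -0.995, 0.001], [0.005, -0.001, -1.0]]
wrist_force: [-0.7, -0.5, 3.2]
grip_width: 0.001
```

Call:
drive_tool(
  commands=[
    [0, 0, 2, 0, 0, 0],
  ],
)

```text
clock: 3.7
tcp_pos: [0.5743, -0.0388, 0.061]
ee_rot: [[0.995, -0.1, 0.005], [-0.1, -0.995, 0.0], [0.005, -0.001, -1.0]]
wrist_force: [-1.8, -0.1, 2.1]
grip_width: 0.003
```

Call:
drive_tool(
  commands=[
    [0, 0, 2, 0, 0, 0],
  ],
)

```text
clock: 3.82
tcp_pos: [0.5745, -0.0388, 0.0596]
ee_rot: [[0.995, -0.1, 0.005], [-0.1, -0.995, 0.0], [0.005, -0.001, -1.0]]
wrist_force: [-7.3, 0.2, 28.2]
grip_width: 0.0
```

Call:
drive_tool(
  commands=[
    [0, 0, 2, 0, 0, 0],
  ],
)

```text
clock: 3.95
tcp_pos: [0.5746, -0.0388, 0.0594]
ee_rot: [[0.995, -0.1, 0.005], [-0.1, -0.995, 0.0], [0.005, -0.001, -1.0]]
wrist_force: [-12.3, 0.7, 36.7]
grip_width: 0.001
```

Call:
drive_tool(
  commands=[
    [0, 0, -10, 0, 0, 0],
    [-10, 0, -40, 0, 0.005, 0],
    [-30, 0, -30, 0, 0, 0],
    [-26, 0, -5, 0, 0, 0],
    [0, 0, 0, 0, 0, 0],
  ],
  gripper=0.6,
)

```text
clock: 4.58
tcp_pos: [0.5073, -0.032, 0.1464]
ee_rot: [[0.995, -0.1, 0.012], [-0.1, -0.995, -0.0], [0.012, -0.001, -1.0]]
wrist_force: [0.0, -0.6, 0.2]
grip_width: 0.601
```

Run:
```python
from h import *
o=bot.get_obs();im=bot.snapshot('wrist');cv2.imwrite('pics/w3.png',im[:,:])
cv2.imwrite('pics/w3c.png',cv2.resize(im[60:260,60:340],None,fx=2.8,fy=2.8,interpolation=cv2.INTER_CUBIC))
loc(O-.09*VY-.066*VX+[0,0,.034])
P=wpose(o)
for k in (-1,0,1): print(k,[proj('wrist',O+k*.09*VY+[0,0,z],P) for z in (.05,.043)],proj('wrist',O+k*.09*VY-.083*VX+[0,0,.042],P))
```

```text
t 4.625 tcp [ 0.5085 -0.0321  0.1464] F [1.2216 0.1155 0.4981] g 0.6008839189543772 tool d mm [ -3.2004   0.4491 112.3858] turn [-0.0011 -0.0131 -0.0024]
-1 [array([280.005 , 134.5438]), array([280.011, 134.128])] [280.2214 240.8542]
0 [array([151.5591, 134.8558]), array([155.4113, 134.431 ])] [168.1884 241.0275]
1 [array([ 23.3866, 135.1671]), array([ 31.0688, 134.7335])] [ 56.3634 241.2005]
```

View pics/w3c.png

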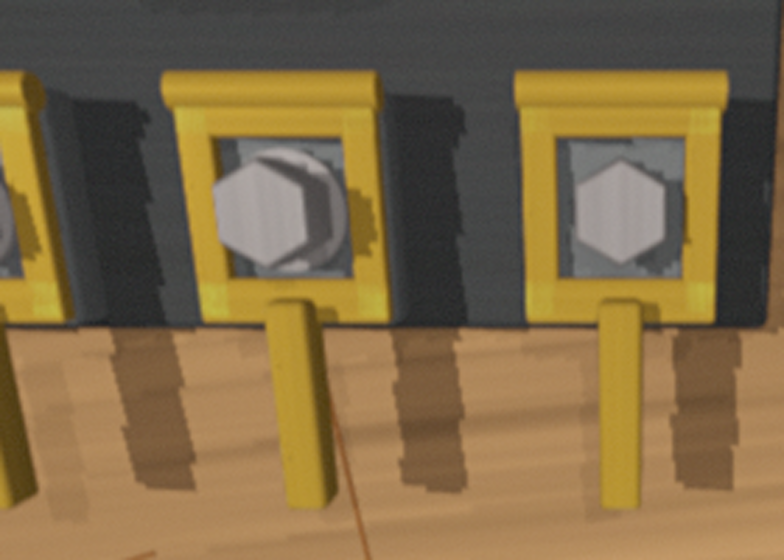

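View pics/w3.png

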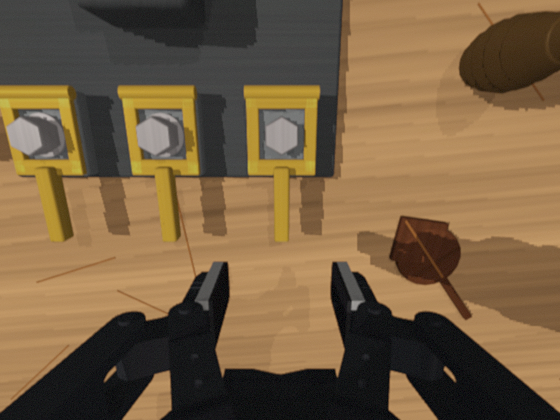

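Call:
drive_tool(
  commands=[
    [-3, 1, 40, 0, -0.013, -0.002],
    [0, 0, 40, 0, 0, 0],
    [0, 0, 20, 0, 0, 0],
    [0, 0, 0, 0, 0, 0],
  ],
)

```text
clock: 5.12
tcp_pos: [0.5106, -0.033, 0.0431]
ee_rot: [[0.995, -0.098, 0.004], [-0.098, -0.995, 0.001], [0.004, -0.002, -1.0]]
wrist_force: [0.3, 0.3, 0.5]
grip_width: 0.598
```

Run:
```python
from h import *
loc(O-.09*VY-.066*VX+[0,0,.034])
```

```text
t 5.125 tcp [ 0.5106 -0.033   0.0431] F [0.2663 0.3491 0.4568] g 0.598005696437688 tool d mm [-3.9749 -0.3507  9.1091] turn [-0.0017 -0.004  -0.0008]
```

Call:
drive_tool(
  commands=[
    [-4, 0, 8, 0, -0.004, 0],
    [-1, 0, 1, 0, 0, 0],
    [0, 0, 0, 0, 0, 0],
  ],
)

```text
clock: 5.5
tcp_pos: [0.5071, -0.0324, 0.0349]
ee_rot: [[0.995, -0.099, 0.002], [-0.099, -0.995, 0.002], [0.002, -0.002, -1.0]]
wrist_force: [0.1, -0.2, -0.6]
grip_width: 0.6
```

Call:
drive_tool(
  commands=[
    [0, 0, 0, 0, 0, 0],
    [0, 0, 0, 0, 0, 0],
    [0, 0, 0, 0, 0, 0],
    [0, 0, 0, 0, 0, 0],
    [0, 0, 0, 0, 0, 0],
  ],
  gripper=0,
  force=30,
)

```text
clock: 6.12
tcp_pos: [0.5077, -0.0332, 0.036]
ee_rot: [[0.995, -0.099, 0.004], [-0.099, -0.995, 0.001], [0.004, -0.002, -1.0]]
wrist_force: [0.4, -0.6, -1.0]
grip_width: 0.129
```

Run:
```python
from h import *
o=bot.get_obs();im=bot.snapshot('wrist');cv2.imwrite('pics/w4.png',im)
loc(O-.09*VY-.066*VX+[0,0,.034])
```

```text
t 6.175 tcp [ 0.5077 -0.0332  0.036 ] F [ 0.0455 -1.8773 -1.9027] g 0.13180944277777928 tool d mm [-1.0601 -0.8677  1.9995] turn [-0.0015 -0.0041 -0.0018]
```

View pics/w4.png

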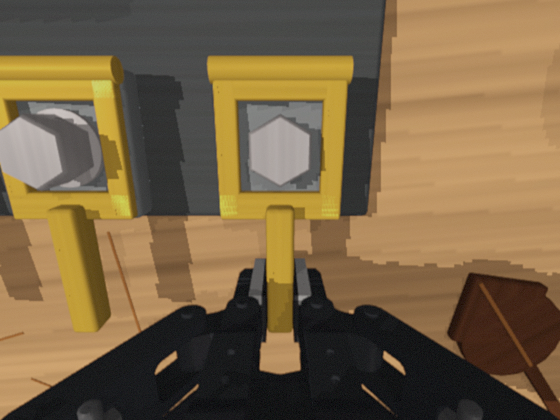

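Call:
drive_tool(
  commands=[
    [0.7, 0, -8.3, 0, 0, 0],
    [1.4, 0, -8.2, 0, 0, 0],
    [2.1, 0, -8, 0, 0, 0],
    [2.8, 0, -7.8, 0, 0, 0],
  ],
)

```text
clock: 6.68
tcp_pos: [0.5155, -0.034, 0.0701]
ee_rot: [[0.995, -0.099, 0.005], [-0.099, -0.995, 0.001], [0.005, -0.002, -1.0]]
wrist_force: [4.4, -2.0, -6.7]
grip_width: 0.132
```

```bash
cat >> h.py <<'E'
def arc(k,th0):
    H=O+k*.09*VY+.03*VX+[0,0,.031];o=bot.get_obs();g=o['tcp_pos']-.002*o['ee_rot'][:,2];d=g-H
    print('th',np.degrees(np.arctan2(d[2],-d@VX))-2.4,'r',np.hypot(d@VX,d[2]),'lat',d@VY)
    t=np.radians(th0+2.4);loc(H-.095*np.cos(t)*VX+[0,0,.095*np.sin(t)-.002])
E
python3 - <<'E'
from h import *
arc(-1,25)
E
```

```text
th 22.847011948864616 r 0.09630927782184968 lat -0.0009354915141644281
t 6.675 tcp [ 0.5155 -0.034   0.0701] F [ 4.4486 -2.0321 -6.6629] g 0.13220906455847795 tool d mm [ 2.7684 -0.9416 -2.6264] turn [-0.0017 -0.0047 -0.0018]
```

Call:
drive_tool(
  commands=[
    [3.9, 0, -7.3, 0, 0, 0],
    [4.5, 0, -7, 0, 0, 0],
    [5.1, 0, -6.5, 0, 0, 0],
    [5.7, 0, -6.1, 0, 0, 0],
  ],
)

```text
clock: 7.18
tcp_pos: [0.5343, -0.0359, 0.0985]
ee_rot: [[0.995, -0.099, 0.002], [-0.099, -0.995, 0.001], [0.002, -0.002, -1.0]]
wrist_force: [2.2, -1.5, -7.9]
grip_width: 0.129
```

Run:
```python
from h import *
arc(-1,60)
```

```text
th 43.15522841568215 r 0.0973742705984851 lat -0.0009786799208617197
t 7.175 tcp [ 0.5343 -0.0359  0.0985] F [ 2.1917 -1.4547 -7.8533] g 0.1290002697843326 tool d mm [ 24.1952  -1.0374 -14.6194] turn [-0.0016 -0.0021 -0.0016]
```

Call:
drive_tool(
  commands=[
    [6.3, 0, -5.3, 0, 0, 0],
    [6.6, 0, -4.7, 0, 0, 0],
    [6.8, 0, -3.9, 0, 0, 0],
    [5, 0, -2.4, 0, 0, 0],
    [0, 0, 0, 0, 0, 0],
  ],
)

```text
clock: 7.8
tcp_pos: [0.5582, -0.0383, 0.1156]
ee_rot: [[0.995, -0.099, -0.003], [-0.099, -0.995, 0.001], [-0.003, -0.001, -1.0]]
wrist_force: [-2.3, -1.4, -1.0]
grip_width: 0.134
```

Run:
```python
from h import *
cv2.imwrite('pics/s5.png',cv2.resize(bot.snapshot('side')[100:300,150:430],None,fx=2.8,fy=2.8,interpolation=cv2.INTER_CUBIC))
cv2.imwrite('pics/w5.png',bot.snapshot('wrist'))
arc(-1,60)
```

```text
th 60.47411266503071 r 0.09719931879998844 lat -0.0009821809746729357
t 7.9 tcp [ 0.5581 -0.0382  0.1155] F [-2.8578 -0.092   0.0336] g 0.1350963438764224 tool d mm [ 0.3168 -0.9777  2.3189] turn [-0.0011  0.0031 -0.0012]
```

View pics/s5.png

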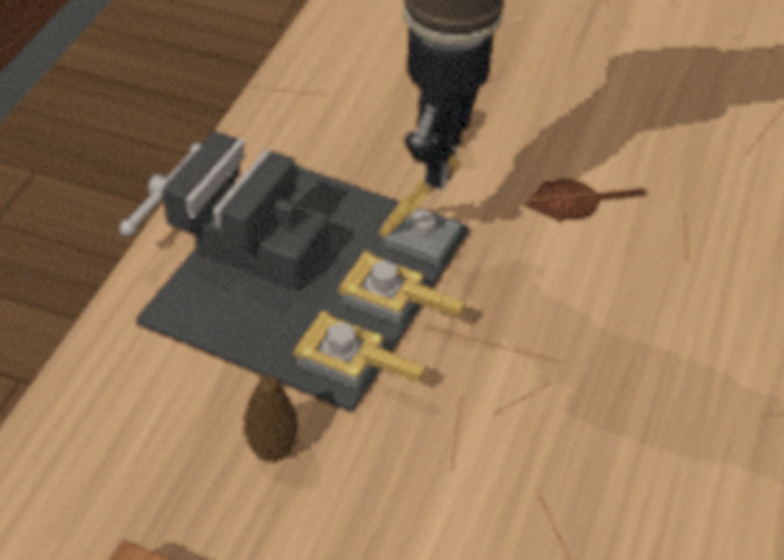

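View pics/w5.png

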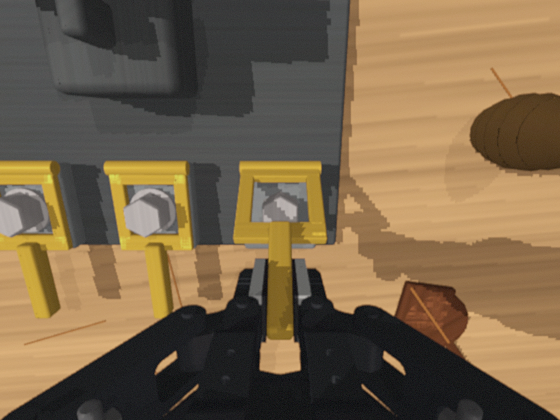

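Call:
drive_tool(
  commands=[
    [0, 0, 0, 0, 0, 0],
    [0, 0, 0, 0, 0, 0],
    [0, 0, 0, 0, 0, 0],
    [0, 0, 0, 0, 0, 0],
  ],
  force=40,
)

```text
clock: 8.4
tcp_pos: [0.5581, -0.0383, 0.1155]
ee_rot: [[0.995, -0.099, -0.002], [-0.099, -0.995, 0.001], [-0.002, -0.001, -1.0]]
wrist_force: [-2.7, -0.3, -1.3]
grip_width: 0.132
```

Run:
```python
from h import *
arc(-1,60); print(bot.get_obs()['qvel'])
im=bot.snapshot('top'); cv2.imwrite('pics/t6.png',im)
print(bot.hand_in())
```

```text
th 60.49383905215856 r 0.09722802573805177 lat -0.0010015216229876296
t 8.4 tcp [ 0.5581 -0.0383  0.1155] F [-2.6842 -0.3453 -1.3154] g 0.13167722941263665 tool d mm [ 0.2976 -0.9969  2.3599] turn [-0.0011  0.0025 -0.0012]
[ 0.0094 -0.0769 -0.0877  0.0008 -0.0618  0.0252 -0.0193]
the job is handed in; nothing more can be done
None
```

View pics/t6.png

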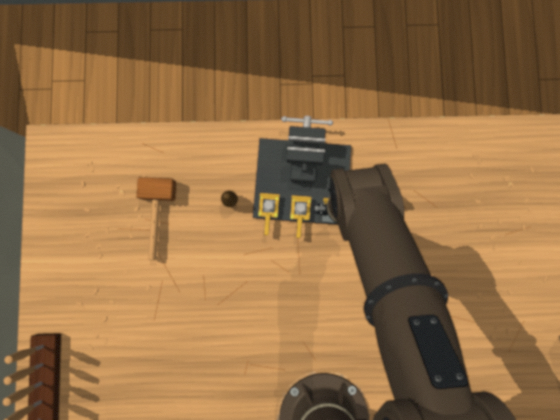

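The loose bolt is the right-hand one seen from the robot. I opened its cap to about 60 degrees and handed the job in at about 8.5 s, still holding the tab in the gripper.

- **Finding the bolt:** The first bolt I pressed gave way. It sank about 7 mm under roughly 3 N, then stopped hard at about 28–37 N. The wrist picture afterwards showed it still down beside a neighbour standing up. I did not press the other two bolts, because this result left no doubt.
- **Last checks:** The cap angle worked out from the gripper position was 60.5 degrees and did not change over the last half second. The gripper opening stayed at 0.13, about 11 mm on the 12 mm bar. The wrist force was about 3 N.
- **Other caps and bystanders:** The last pictures show the other two caps shut. The mallet and left pinecone stand where they were at the start. In the last top view the arm hid the right pinecone and the leaf bob. The wrist and side pictures just before showed no sign that either had moved, but I did not measure their positions. No check failed or disagreed.

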